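# Seat the flanged hub and press a keyed shaft home in it

## Robot

A 6-joint arm with a two-finger parallel gripper is mounted at the origin on the work surface. World frame = base frame: x ahead of the robot, y to its left, z up, the work surface at z = 0. Lengths are in m, angles in rad, forces in N, time in s.
With the tool pointing down it reaches from about 0.425 to 1.125 m from the base axis. Payload 14.9 kg.
Tool frame: the origin (TCP) lies midway between the tips of the shut fingers; the grasp point (between the pads) lies 19 mm behind it; z points along the fingers, y is the line along which they close (so a half turn about z gives the same grasp; the last joint's range is limited). The gripper opens to 91 mm and grips with 3 to 60 N. Pads are 32 mm wide; open, the fingers measure 118 mm over their backs; the gripper's body (76 mm by 178 mm) begins 60 mm behind the grasp point.
Start: joints at [-1.2, 0.379, 1.734, -0, 1.028, -0.033], TCP at [0.275, -0.644, 0.214] pointing down, gripper open.
Joint ranges: [-2.77, 2.77], [-0.74, 2.19], [0, 2.66], [-1.06, 4.2], [0.31, 2.87], [-3.08, 3.08]. Speed limits (rad/s): [1.89, 1.89, 2.39, 3.14, 3.14, 3.14].

## Interface

Orientations are given as [roll, pitch, yaw] about the fixed x, y, z axes, in that order (R = Rz(yaw) Ry(pitch) Rx(roll)).
In Python, from workcell import arm gives the robot as it stands.
- The arm moves only by the shell command python3 -m inch 'ROWS'. ROWS is JSON, one flat list of numbers, 5 for each row, row after row: the opening, from 0 (shut) to 1 (fully open), then the shift along the tool's x, y, z as a fraction of full scale, then the turn about the tool's z as a fraction of full scale. In form: [jaw, tx, ty, tz, roll, jaw, tx, ty, tz, roll, ...]. A call has 1 to 8 rows; each row is the pose to reach, as a shift and turn from the pose commanded when the call began, along the tool's axes at that moment; what a row does not reach only later rows make up. Full scale, the value 1, is 500 mm for a shift and pi/2 rad for a turn. A row lasts 1/8 s, in which the tool goes at most 62.5 mm and 10.7 degrees, less where a joint would pass 70% of its speed; a pose out of reach is approached as far as the arm can. A call with a number of a shift or a turn outside -1 to 1 is refused whole. A call with a gripper value outside its range is refused whole. The fingers move at their own pace and stop on an object; the grip force is fixed at half the most. Time passes only in rows, so rows that repeat a pose let the fingers close. It gives the time, the measured TCP pose, the force, the opening and the grip force at its end, in the units of the state.
- arm.read_state(): the state, without advancing time (a new reading comes with each control period).
- arm.snapshot(name): name is "side" or "top"; returns the picture (384x512x3 uint8, red, green, blue); there is no depth.
- arm.calibration(name): a dict with "mtx" (3x3 intrinsics, pixels), "pose" (4x4, takes a point from camera to world coordinates). Camera axes: x right, y up, looking along -z (the intrinsics and any distortion apply to the point x, -y, -z); pixel columns grow to the right and rows downward; lengths in m; the calibration is good to about 2 mm. A picture is of the moment at which its call begins. calibration takes no time and is no camera call.
- arm.close_job(): hands the job in; it is judged then, once.
The state is a dict: "time_s": time; "joints": joint angles; "qd": joint speeds; "joint_efforts": joint torques, N m; "eef_pos": TCP position; "ee_rot": TCP orientation; "contact_force": force on the tool from outside, world axes, zero at the start; "ft_torque": the same for the moment, N m; "opening": finger opening in m; "grip_force": force on a finger pad.
Only numpy, scipy, OpenCV 4.12 (cv2) and the standard library are available. Lean on these libraries where they do the work, as an engineer would, in place of code of your own. Each camera call takes 0.05 s, during which the arm holds its last target. There are 200 camera calls.

## Task

Lay the aluminium hub with the square flange down into the matching square seat, over its spring pin, and let go of it. Then take the steel shaft that has a key along its side, push it down into the hub, turning it until the key slips into the keyway, and keep pushing against the spring pin until its collar sits on the hub. Finish while still gripping the shaft and holding it pressed fully home (do not let go), and leave the other parts where they stand.

Things in the scene. Friction and masses are not known exactly. Their poses are not given: they have to be found in the camera images.
- hub_center (a point): Centre (half-way up) of the square-flanged hub: loose, aluminium, about 0.4 kg, standing on its flange, 55 mm high. Flange 72 x 72 mm, 10 mm thick, at the bottom, its sides along the hub's x and y; above it a sixteen-sided boss 54 mm across, with facets facing its +-x and +-y. z is up; x points to the keyway.
- hub: The same hub; origin at the centre of its underside. A bore of 28 mm diameter runs through it along z; a keyway 10 mm wide, reaching 19.7 mm from the axis, runs the full height on the bore's +x side, open at the top.
- shaft_center (a point): Centre (49.5 mm above its foot) of the keyed steel shaft: loose, about 0.4 kg, standing upright, 99 mm high. From the foot: round shank 26 mm in diameter to 45 mm; collar 42 mm in diameter, 45 to 51 mm; grip head 51 to 99 mm, 26 mm along x, 20 mm across its flats, which face +-y. z is up; x points to the key. Fully home this point is 32 mm above the hub's centre.
- shaft: The same shaft; origin at its foot, whose lowest 4 mm are chamfered to 20 mm diameter. The key, 8 mm wide, reaching 18 mm from the axis, runs on the +x side from 14 to 40 mm above the foot, its lower end tapering to an edge at 10 mm. Straight above it a lug 8 mm wide sticks out at collar height to 30 mm from the axis.
- square_seat (a point): Centre of the floor of the square seat: a recess 75 x 75 mm, 10 mm deep, in a fixed dark steel block 96 x 96 x 18 mm; floor 8 mm above the table. x and y along its sides, z up. The hub may sit in any of its four quarter turns. A brass spring pin 18 mm in diameter stands in the middle, 20 mm above the floor; the seated hub goes around it.
- spring_pin (a joint): How far the spring pin is pressed down: 0 when free, 0.010 m with the shaft fully home in the seated hub, stop at 0.012. It pushes up with 8 N at the start of its travel and 13 N at 0.010.
- round_seat (a point): Centre of the floor of the round seat: a round recess of 75 mm diameter in another block of the same outer size, with no pin. Not used.
- plain_shaft_center (a point): Centre of another loose standing shaft of the same form and size, but with no key and no lug. Not used: leave it.
- round_hub_center (a point): Centre of another loose hub, 55 mm high, same boss but a round flange of 71 mm diameter and no keyway. Not used: leave it.
- bearing_center (a point): Centre of a loose steel bearing ring lying flat, 62 mm diameter, 18 mm high. Leave it.
- gear_center (a point): Centre of a loose dark steel gear lying flat, 74 mm diameter, 28 mm high over its hub. Leave it.
Not all that is in view belongs to the job. What is shaped like the hub but purple is not meant. What is shaped like the shaft but blue is not meant.

How it is judged:
On the way, in this order (a step that is already met when the one before it is completed fails the run):
1. the square-flanged hub lies flat in the square seat and has been let go of (z of hub_center in the frame of square_seat below 0.0295 m and horizontal distance between hub_center and square_seat below 0.004 m and angle between hub_center's own z axis and vertical below 0.05 rad and contact force between hub and the fingers below 0.1 N), for 0.2 s.
2. the shaft's key has entered the keyway (the collar is within 15 mm of the hub's top) (z of shaft_center in the frame of hub_center below 0.047 m and horizontal distance between shaft_center and hub_center below 0.004 m), for 0.1 s.
At the end, for the whole second after the job is handed in: Hub flat in the square seat (within 2 mm of its floor, 4 mm of its centre); keyed shaft upright in it, collar within 2 mm of the hub's top, key in the keyway; spring pin held pressed over 7.5 mm; fingers still gripping the shaft (over 2 N) (z of hub_center in the frame of square_seat below 0.0295 m and horizontal distance between hub_center and square_seat below 0.004 m and angle between each of hub_center, shaft_center's own z axis and vertical below 0.05 rad and z of shaft_center in the frame of hub_center between 0.029 and 0.034 m and horizontal distance between shaft_center and hub_center below 0.003 m and angle between the x axis of shaft_center and the x axis of hub_center, either way round below 0.2 rad and value of joint spring_pin above 0.0075 m and contact force between shaft and the fingers above 2 N); the arm keeps its last pose, push and grip.
It fails at once if the plain shaft is moved by more than 30 mm (distance of plain_shaft_center from where it was at the start of the episode above 0.03 m).
It fails at once if the round-flanged hub is moved by more than 30 mm (distance of round_hub_center from where it was at the start of the episode above 0.03 m).
It fails at once if the bearing is moved by more than 30 mm (distance of bearing_center from where it was at the start of the episode above 0.03 m).
It fails at once if the gear is moved by more than 30 mm (distance of gear_center from where it was at the start of the episode above 0.03 m).
It also fails if it takes over 54 s, if anything falls off the work surface, if the arm or the gripper's body presses on something with over 40 N, if the wrist force passes 120 N, or if a joint passes its speed limit or range.

## Working session

There is one attempt and no reset: what is moved stays moved. The work goes in short steps, Python scripts to look and compute and a shell command to move; the robot and the scene stay as the last step left them, time stands still between calls to the robot, and variables do not carry over. Pictures are saved under pics/ and viewed, at most 10 in all, crops included, and the job is handed in when it is done.

```bash
ls; mkdir -p pics
python3 - <<'E'
from workcell import arm
import cv2,numpy as np
np.set_printoptions(precision=4,suppress=True)
for n in("top","side"):
    im=arm.snapshot(n); cv2.imwrite(f"pics/{n}0.png",im[:,:,::-1]); c=arm.calibration(n); print(n,c)
s=arm.read_state(); print(s)
E
python3 -c "
import cv2
for n in('top','side'):
    im=cv2.imread(f'pics/{n}0.png'); cv2.imwrite(f'pics/{n}0b.png',cv2.resize(im,(800,600),interpolation=cv2.INTER_CUBIC))"
```

```text
pics
top {'mtx': array([[355.7248,   0.    , 247.657 ],
       [  0.    , 355.7248, 192.1279],
       [  0.    ,   0.    ,   1.    ]]), 'pose': array([[ 0.0202,  0.9962, -0.0847,  0.4995],
       [-0.9997,  0.0215,  0.0145,  0.0387],
       [ 0.0162,  0.0844,  0.9963,  0.9311],
       [ 0.    ,  0.    ,  0.    ,  1.    ]])}
side {'mtx': array([[450.4453,   0.    , 256.0551],
       [  0.    , 450.4453, 192.2734],
       [  0.    ,   0.    ,   1.    ]]), 'pose': array([[-0.953 ,  0.2077, -0.2206,  0.2524],
       [-0.3027, -0.6843,  0.6634,  0.9302],
       [-0.0132,  0.699 ,  0.715 ,  1.0721],
       [ 0.    ,  0.    ,  0.    ,  1.    ]])}
{'time_s': 0.1, 'joints': array([-1.2003,  0.3793,  1.7347,  0.    ,  1.0285, -0.0333]), 'qd': array([-0.0004, -0.0019, -0.002 ,  0.0002, -0.0002, -0.0001]), 'joint_efforts': array([  0.0008, -76.504 , -43.5292,   0.0652,   0.0398,   0.    ]), 'eef_pos': array([ 0.2749, -0.6434,  0.2134]), 'ee_rot': array([-3.1406, -0.    ,  0.4038]), 'contact_force': array([-0.5431,  0.1592, -0.0844]), 'ft_torque': array([-0.0237, -0.0392,  0.0347]), 'grip_force': 0.0, 'opening': 0.09094830177043078}
```

View pics/top0b.png

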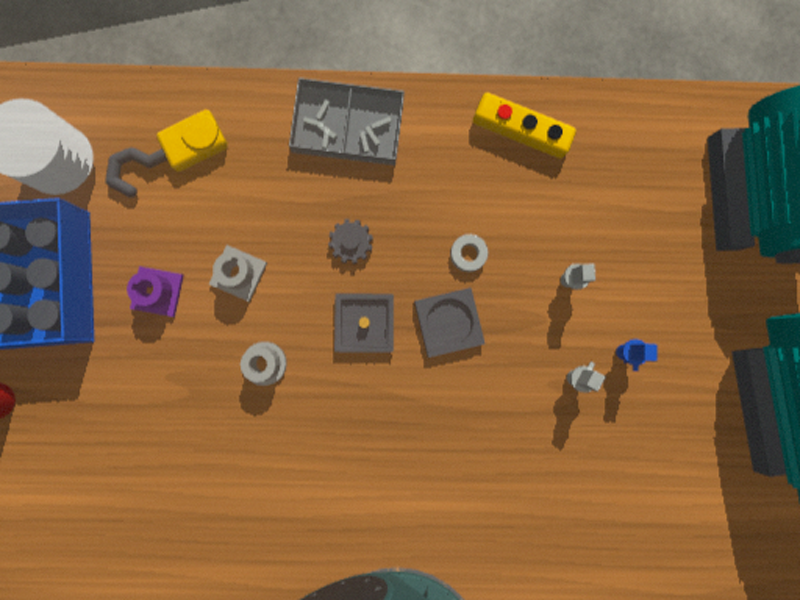

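View pics/side0b.png

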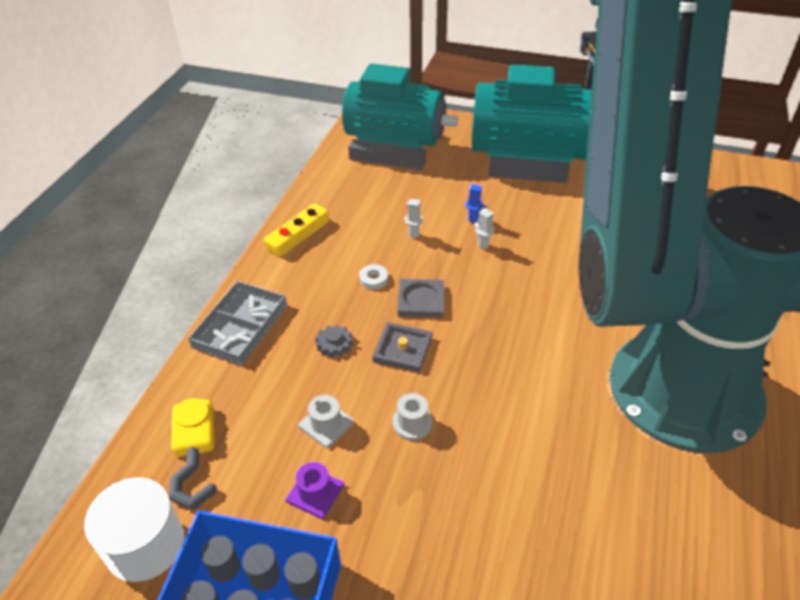

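The top view shows the square hub at (237,272), the square seat with the brass pin at (363,323), the keyed shaft (with lug) at (587,378) and the plain shaft at (578,275), all in the 800x600 scale. I'll zoom in on the relevant areas.

```bash
cat > h.py <<'E'
import cv2,numpy as np
from workcell import arm
np.set_printoptions(precision=4,suppress=True)
C={n:arm.calibration(n) for n in("top","side")}
def ray(n,p):
    c=C[n];K=c["mtx"];d=np.array([(p[0]-K[0,2])/K[0,0],-(p[1]-K[1,2])/K[1,1],-1.]);P=c["pose"]
    return P[:3,3],P[:3,:3]@d
def plane(n,p,z):
    o,d=ray(n,p);return o+d*(z-o[2])/d[2]
def tri(p,q):
    o,d=ray("top",p);a,b=ray("side",q)
    t=np.linalg.lstsq(np.c_[d,-b],a-o,rcond=None)[0];A=o+d*t[0];B=a+b*t[1]
    return (A+B)/2,np.linalg.norm(A-B)
def proj(n,X):
    c=C[n];P=c["pose"];v=P[:3,:3].T@(np.asarray(X)-P[:3,3]);K=c["mtx"]
    return np.array([K[0,0]*v[0]/-v[2]+K[0,2],-K[1,1]*v[1]/-v[2]+K[1,2]])
E
python3 - <<'E'
import cv2,numpy as np
T=cv2.imread('pics/top0.png');S=cv2.imread('pics/side0.png')
def cr(I,x,y,w): return cv2.resize(I[y:y+w,x:x+w],(264,264),interpolation=cv2.INTER_CUBIC)
m=np.vstack([np.hstack([cr(T,129,152,44),cr(T,208,182,50),cr(T,350,215,66)]),np.hstack([cr(S,186,246,44),cr(S,234,202,50),cr(S,285,110,66)])])
cv2.imwrite('pics/m.png',m)
E
```

```text
(no output)
```

View pics/m.png

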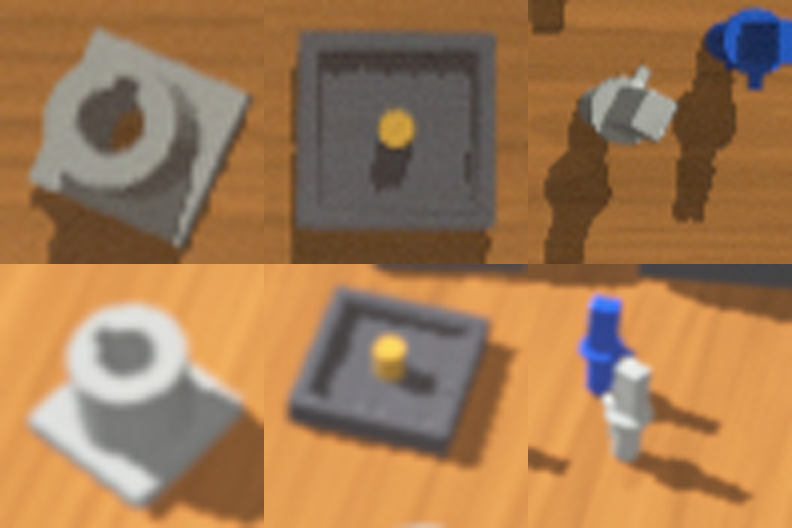

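The hub's keyway points up-right, about (126,85) against the bore centre at (110,120) in its crop. The keyed shaft's lug also points up-right, and the seat is nearly axis-aligned. Now I'll measure with masks.

```bash
cat > meas.py <<'E'
from h import *
U=8
def up(I,box):
    x,y,w,h=box;return cv2.resize(I[y:y+h,x:x+w],None,fx=U,fy=U,interpolation=cv2.INTER_CUBIC)
def full(p,box): return (np.asarray(p,float).reshape(-1,2)+.5)/U-.5+np.array(box[:2])
def big(m):
    cs=cv2.findContours(m.astype(np.uint8),cv2.RETR_EXTERNAL,cv2.CHAIN_APPROX_NONE)[0];return max(cs,key=cv2.contourArea)
def hsv(i): return cv2.cvtColor(i,cv2.COLOR_RGB2HSV)
def cen(c): m=cv2.moments(c);return m['m10']/m['m00'],m['m01']/m['m00']
def pix(n,I,box,f): b=up(I,box);return full(big(f(hsv(b))).reshape(-1,2),box)
E
cat > m1.py <<'E'
from meas import *
T=cv2.imread('pics/top0.png')[:,:,::-1].copy();S=cv2.imread('pics/side0.png')[:,:,::-1].copy()
# pin
Y=lambda h:(h[...,1]>120)&(h[...,2]>120)&(h[...,0]>17)
def c2(I,box,f): return full(cen(big(f(hsv(up(I,box))))),box)[0]
bt=(222,196,24,24);bs=(250,210,16,20)
pt=c2(T,bt,Y);ps=c2(S,bs,Y)
print("pin",pt,ps,tri(pt,ps),"top plane",plane("top",pt,.028))
# seat block outer
D=lambda h:(h[...,1]<70)&(h[...,2]<150)
def rect(n,I,box,f,z):
    c=pix(n,I,box,f);W=np.array([plane(n,p,z)[:2] for p in c]);r=cv2.minAreaRect((W*1000).astype(np.float32));return r
print("seat",rect("top",T,(205,180,55,55),D,.018))
# hub
G=lambda h:(h[...,1]<75)&(h[...,2]>90)
box=(129,152,44,44)
b=hsv(up(T,box));print("hub sat/val samples",[tuple(b[int(y*8/6),int(x*8/6)]) for x,y in((60,110),(200,100),(150,200),(110,95),(10,100),(60,215))])
c=pix("top",T,box,G);cc=cv2.approxPolyDP(c.astype(np.float32).reshape(-1,1,2),1.5,True).reshape(-1,2)
for p in cc: print("hubc",p,plane("top",p,.010)[:2])
box=(340,200,70,70)
for n,I,bx in(("top",T,(360,225,35,30)),("side",S,(298,132,24,32))):
    c=pix(n,I,bx,lambda h:(h[...,1]<75)&(h[...,2]>95));print("shaft",n,cv2.approxPolyDP(c.astype(np.float32).reshape(-1,1,2),.7,True).reshape(-1,2).tolist())
E
python3 m1.py
```

```text
pin [232.6147 206.0089] [257.3361 219.2176] (array([0.5394, 0.063 , 0.0188]), np.float64(0.00219029442342129)) top plane [0.54  0.063 0.028]
seat ((539.8590087890625, 63.51035690307617), (95.16317749023438, 95.51222229003906), 0.8986941576004028)
hub sat/val samples [(np.uint8(28), np.uint8(19), np.uint8(160)), (np.uint8(23), np.uint8(19), np.uint8(157)), (np.uint8(16), np.uint8(34), np.uint8(98)), (np.uint8(16), np.uint8(48), np.uint8(80)), (np.uint8(15), np.uint8(166), np.uint8(167)), (np.uint8(15), np.uint8(157), np.uint8(101))]
hubc [145.0625 156.5625] [0.6651 0.2948]
hubc [136.6875 168.3125] [0.6337 0.3151]
hubc [133.6875 181.0625] [0.6002 0.3213]
hubc [158.6875 192.4375] [0.572  0.2555]
hubc [170.0625 168.0625] [0.6363 0.2286]
shaft top [[378.6875, 231.1875], [377.5625, 231.1875], [375.5625, 233.9375], [370.0625, 234.1875], [362.9375, 239.0625], [364.9375, 238.8125], [365.3125, 245.6875], [369.1875, 249.4375], [376.8125, 250.1875], [379.1875, 248.8125], [381.9375, 249.8125], [386.8125, 242.0625], [386.6875, 240.1875], [379.0625, 236.5625], [379.9375, 232.5625]]
shaft side [[297.5625, 132.1875], [298.9375, 134.1875], [298.9375, 140.4375], [302.6875, 143.0625], [303.8125, 145.1875], [305.9375, 156.5625], [308.4375, 158.5625], [310.3125, 158.6875], [311.9375, 157.1875], [312.5625, 151.5625], [315.8125, 147.5625], [314.3125, 140.9375], [314.9375, 135.9375], [310.1875, 131.5625], [307.3125, 133.1875], [305.1875, 140.5625], [301.6875, 142.1875], [299.3125, 139.6875], [299.4375, 134.1875]]
```

Run:
```python
from meas import *
T=cv2.imread('pics/top0.png')[:,:,::-1].copy();S=cv2.imread('pics/side0.png')[:,:,::-1].copy()
# bore: dark/brown inside bright ring
box=(129,152,44,44);b=hsv(up(T,box));ring=((b[...,1]<75)&(b[...,2]>125)).astype(np.uint8)
cs,hi=cv2.findContours(ring,cv2.RETR_CCOMP,cv2.CHAIN_APPROX_NONE)
for c,h in zip(cs,hi[0]):
    if h[3]>=0 and cv2.contourArea(c)>1500:
        f=full(c.reshape(-1,2),box);W=np.array([plane("top",p,.055)[:2] for p in f])
        ctr=np.array([.618,.275]);
        from scipy.optimize import least_squares
        c0=W.mean(0)
        for _ in range(5):
            u=W-c0;a=np.degrees(np.arctan2(u[:,1],u[:,0]));k=np.abs((a+23+180)%360-180)>35
            r=least_squares(lambda p:np.hypot(*(W[k]-p[:2]).T)-p[2],[*c0,.014],loss='soft_l1',f_scale=.001);c0=r.x[:2]
        u=W-c0;d=np.hypot(*u.T);w=W[d>.0165]
        print("bore",r.x,len(W),"maxr",d.max(),"keyway yaw",np.degrees(np.arctan2(*(w-c0).mean(0)[::-1])))
# shaft head top face
for n,I,bx in(("top",T,(360,225,35,30)),("side",S,(298,132,24,32))):
  for v in(140,150,160,170,180,190,200,210):
    try:
        hh=hsv(up(I,bx));c=big((hh[...,1]<70)&(hh[...,2]>v));f=full(c.reshape(-1,2),bx)
        r=cv2.minAreaRect(f.astype(np.float32));print(n,v,np.array(r[0]),np.array(r[1]),r[2])
        if n=="top":
            W=np.array([plane(n,p,.099)[:2] for p in f]);r=cv2.minAreaRect((W*1000).astype(np.float32));print("  world",r)
    except Exception as e: print(n,v,"-")
m,e=tri((381.7,244),(311,136));print(m,e)
for p in((379.3,231.5),(378.6,231.2)):print("lug",plane("top",p,.051))
for z in(.099,): 
    for q in((381.7,244),):
        a=plane("top",q,z);print(a,proj("side",a))
```

```text
bore [0.6194 0.2761 0.014 ] 283 maxr 0.0199165140725587 keyway yaw -23.007850377714647
top 140 [376.1832 239.6801] [20.6469 17.7094] 9.845823287963867
  world ((465.3004455566406, -275.7244873046875), (48.30406188964844, 41.25926971435547), 81.34689331054688)
top 150 [381.2898 243.0814] [ 8.282  10.5731] 25.387907028198242
  world ((457.6184387207031, -287.6694030761719), (19.14469337463379, 24.458810806274414), 64.02108764648438)
top 160 [381.5049 243.0004] [ 8.0541 10.1559] 26.188114166259766
  world ((457.80682373046875, -288.17254638671875), (18.609851837158203, 23.499862670898438), 63.22966766357422)
top 170 [377.8443 234.4744] [2.9769 4.9774] 39.80556869506836
  world ((477.38360595703125, -279.7774353027344), (6.861484527587891, 11.798032760620117), 49.97919464111328)
top 180 [377.194  235.3413] [2.4098 2.6121] 50.710594177246094
  world ((475.36004638671875, -278.2430725097656), (5.541891098022461, 6.208578586578369), 39.39444351196289)
top 190 [377.1748 235.4198] [1.9326 2.0343] 54.462318420410156
  world ((475.1805114746094, -278.20062255859375), (4.443307876586914, 4.83396
[... 163 characters left out ...]
5377197), 89.39482116699219)
top 210 -
side 140 [308.679  145.1484] [27.1038 12.8839] 88.81881713867188
side 150 [308.5835 144.9173] [12.3711 26.8062] 1.181188941001892
side 160 [307.8986 144.4479] [10.7668 26.5174] 11.633634567260742
side 170 [307.998 149.085] [15.7178  7.3937] 76.75948333740234
side 180 [307.8121 148.9193] [14.9417  7.0718] 76.9208755493164
side 190 [306.0826 147.3939] [10.3577  5.4989] 49.60009765625
side 200 [306.0858 147.2573] [9.8099 4.8712] 50.31454849243164
side 210 [311.1425 135.8725] [6.75 4.65] 36.869895935058594
[ 0.455  -0.2905  0.0944] 0.0004646873345084038
lug [ 0.4835 -0.3019  0.051 ]
lug [ 0.4842 -0.3001  0.051 ]
[ 0.4555 -0.2886  0.099 ] [310.7775 135.2637]
```

```bash
cat > go.py <<'E'
import sys,numpy as np
from workcell import arm
def show(x,y,z,yaw):
    s=arm.read_state();p=s["eef_pos"];a=s["ee_rot"][2]
    d=np.array([x,y,z])-p;c,n=np.cos(a),np.sin(a)
    t=np.array([c*d[0]+n*d[1],n*d[0]-c*d[1],-d[2]])/.5
    w=(np.radians(yaw)-a+np.pi)%(2*np.pi)-np.pi
    print("frac",np.round(t,4),"turn",round(-w/(np.pi/2),4),"| at",np.round(p,4),"yaw",round(np.degrees(a),2),"t",round(s["time_s"],2))
if __name__=="__main__": show(*map(float,sys.argv[1:]))
E
python3 -m inch '[1,0.677,-0.71,0,0, 1,0.677,-0.71,0,0, 1,0.677,-0.71,0,0, 1,0.677,-0.71,0,0, 1,0.677,-0.71,0,0, 1,0.677,-0.71,0,0, 1,0.677,-0.71,0,0, 1,0.677,-0.71,0,0]'
python3 go.py 0.619 0.2756 0.12 67
```

```text
time_s: 1.1
eef_pos: [0.4471, -0.1822, 0.2139]
ee_rot: [3.142, -0.0, 0.404]
contact_force: [0.5, -0.0, 0.6]
opening: 0.0913
grip_force: 0.0
frac [ 0.6762 -0.7065  0.1879] turn -0.4872 | at [ 0.4471 -0.1822  0.2139] yaw 23.16 t 1.1
```

```bash
python3 -m inch '[1,0.676,-0.7065,0.18,-0.487, 1,0.676,-0.7065,0.18,-0.487, 1,0.676,-0.7065,0.18,-0.487, 1,0.676,-0.7065,0.18,-0.487, 1,0.676,-0.7065,0.18,-0.487, 1,0.676,-0.7065,0.18,-0.487, 1,0.676,-0.7065,0.18,-0.487, 1,0.676,-0.7065,0.18,-0.487]'
python3 go.py 0.619 0.2756 0.018 67
```

```text
time_s: 2.1
eef_pos: [0.6191, 0.2755, 0.1232]
ee_rot: [-3.141, 0.0, 1.169]
contact_force: [-0.8, -0.8, 1.3]
opening: 0.0912
grip_force: 0.0
frac [ 1.000e-04 -2.000e-04  2.104e-01] turn -0.0001 | at [0.6191 0.2755 0.1232] yaw 66.99 t 2.1
```

```bash
python3 -m inch '[1,0,0,0.12,0, 1,0,0,0.21,0, 1,0,0,0.21,0, 0.5,0,0,0.21,0, 0.5,0,0,0.21,0, 0.5,0,0,0.21,0, 0.5,0,0,0.21,0, 0.5,0,0,0.21,0]'
python3 -m inch '[0.5,0,0,0,0, 1,0,0,0,0, 1,0,0,0,0, 1,0,0,0,0]'
python3 go.py 0.619 0.2756 0.018 157
```

```text
time_s: 3.1
eef_pos: [0.6188, 0.2736, 0.0198]
ee_rot: [-3.141, -0.0, 1.169]
contact_force: [-4.4, 0.8, 9.4]
opening: 0.0538
grip_force: 30.0
time_s: 3.6
eef_pos: [0.6188, 0.2733, 0.0189]
ee_rot: [-3.142, 0.0, 1.169]
contact_force: [-0.3, 0.2, -0.7]
opening: 0.0808
grip_force: 0.0
frac [ 0.0043 -0.0015  0.0018] turn -1.0004 | at [0.6188 0.2733 0.0189] yaw 66.96 t 3.6
```

```bash
python3 -m inch '[1,0.004,0,0,-1, 1,0.004,0,0,-1, 1,0.004,0,0,-1, 1,0.004,0,0,-1, 1,0.004,0,0,-1, 1,0.004,0,0,-1, 1,0.004,0,0,-1, 1,0.004,0,0,-1]'
python3 go.py 0.619 0.2756 0.018 157
```

```text
time_s: 4.6
eef_pos: [0.6196, 0.2752, 0.0188]
ee_rot: [-3.142, -0.0, 2.675]
contact_force: [-0.7, 0.3, 0.0]
opening: 0.0914
grip_force: 0.0
frac [0.0015 0.0002 0.0017] turn -0.0416 | at [0.6196 0.2752 0.0188] yaw 153.26 t 4.6
```

```bash
python3 -m inch '[1,0,0,0,0, 1,0,0,0,0]'
python3 go.py 0.619 0.2756 0.018 157
```

```text
time_s: 4.85
eef_pos: [0.6196, 0.2752, 0.0189]
ee_rot: [-3.142, -0.0, 2.664]
contact_force: [-0.1, 0.2, 0.4]
opening: 0.091
grip_force: 0.0
frac [0.0015 0.0001 0.0018] turn -0.0482 | at [0.6196 0.2752 0.0189] yaw 152.66 t 4.85
```

```bash
python3 -m inch '[1,0,0,0,-0.048, 0.4,0,0,0,-0.048, 0.4,0,0,0,-0.048, 0.4,0,0,0,-0.048, 0.4,0,0,0,-0.048, 0.4,0,0,0,-0.048]'
python3 -m inch '[0.4,0,0,-0.1,0, 0.4,0,0,-0.1,0, 0.4,0,0,-0.1,0]'
python3 go.py 0.540 0.0633 0.066 180.9
```

```text
time_s: 5.6
eef_pos: [0.6196, 0.2752, 0.0189]
ee_rot: [3.142, -0.0, 2.744]
contact_force: [-0.1, -0.1, -0.2]
opening: 0.0539
grip_force: 30.0
time_s: 5.98
eef_pos: [0.6191, 0.275, 0.0682]
ee_rot: [-3.141, -0.001, 2.744]
contact_force: [-1.0, -1.0, -4.7]
opening: 0.0537
grip_force: 30.0
frac [-0.0181 -0.4516  0.0044] turn -0.2631 | at [0.6191 0.275  0.0682] yaw 157.22 t 5.97
```

```bash
python3 -m inch '[0.4,-0.018,-0.4516,0,-0.263, 0.4,-0.018,-0.4516,0,-0.263, 0.4,-0.018,-0.4516,0,-0.263, 0.4,-0.018,-0.4516,0,-0.263, 0.4,-0.018,-0.4516,0,-0.263, 0.4,-0.018,-0.4516,0,-0.263, 0.4,-0.018,-0.4516,0,-0.263]'
python3 go.py 0.540 0.0633 0.036 180.9
```

```text
time_s: 6.85
eef_pos: [0.5407, 0.0643, 0.0686]
ee_rot: [3.142, -0.0, -3.125]
contact_force: [0.5, -0.1, -3.7]
opening: 0.0537
grip_force: 30.0
frac [ 0.0014 -0.002   0.0651] turn 0.0006 | at [0.5407 0.0643 0.0686] yaw -179.05 t 6.85
```

```bash
python3 -m inch '[0.4,0.0014,-0.002,0.05,0, 0.4,0.0014,-0.002,0.056,0, 0.4,0.0014,-0.002,0.056,0]'
python3 go.py 0.540 0.0633 0.033 180.9
python3 -m inch '[0.4,0,0,0.006,0, 0.4,0,0,0.01,0, 0.4,0,0,0.014,0]'
python3 go.py 0.540 0.0633 0.027 180.9
```

```text
time_s: 7.22
eef_pos: [0.5399, 0.063, 0.041]
ee_rot: [-3.142, -0.0, -3.125]
contact_force: [-0.2, 0.1, -4.3]
opening: 0.054
grip_force: 30.0
frac [-0.0001  0.0007  0.0161] turn 0.0004 | at [0.5399 0.063  0.041 ] yaw -179.06 t 7.22
time_s: 7.6
eef_pos: [0.54, 0.0625, 0.0341]
ee_rot: [3.142, 0.0, -3.126]
contact_force: [-0.2, 0.1, -4.8]
opening: 0.0538
grip_force: 30.0
frac [0.     0.0015 0.0141] turn -0.0 | at [0.54   0.0625 0.0341] yaw -179.1 t 7.6
```

```bash
python3 -m inch '[0.4,0,0,0.008,0, 0.4,0,0,0.013,0, 0.4,0,0,0.013,0]'
python3 go.py 0.540 0.0633 0.027 180.9
```

```text
time_s: 7.98
eef_pos: [0.5397, 0.0625, 0.0272]
ee_rot: [-3.142, -0.0, -3.126]
contact_force: [0.8, -0.2, -3.3]
opening: 0.0537
grip_force: 30.0
frac [-0.0006  0.0016  0.0004] turn -0.0 | at [0.5397 0.0625 0.0272] yaw -179.1 t 7.97
```

```bash
python3 -m inch '[1,0,0,0,0, 1,0,0,0,0, 1,0,0,0,0, 1,0,0,-0.1,0, 1,0,0,-0.25,0, 1,0,0,-0.25,0, 1,0,0,-0.25,0]'
python3 go.py 0.4577 -0.2882 0.15 154
```

```text
time_s: 8.85
eef_pos: [0.5402, 0.0626, 0.153]
ee_rot: [3.142, 0.002, -3.126]
contact_force: [0.1, 0.1, -1.0]
opening: 0.0913
grip_force: 0.0
frac [ 0.176  -0.6988  0.0059] turn 0.2989 | at [0.5402 0.0626 0.153 ] yaw -179.1 t 8.85
```

```bash
python3 -m inch '[1,0.176,-0.6988,0,0.299, 1,0.176,-0.6988,0,0.299, 1,0.176,-0.6988,0,0.299, 1,0.176,-0.6988,0,0.299, 1,0.176,-0.6988,0,0.299, 1,0.176,-0.6988,0,0.299, 1,0.176,-0.6988,0,0.299, 1,0.176,-0.6988,0,0.299]'
python3 go.py 0.4577 -0.2882 0.058 154
cat > m2.py <<'E'
from meas import *
from scipy.optimize import least_squares
import sys
T=arm.snapshot("top");cv2.imwrite("pics/top1.png",T[:,:,::-1])
q=proj("top",(.54,.0635,.063));x,y=(q-22).astype(int);box=(x,y,44,44);b=hsv(up(T,box))
ring=((b[...,1]<75)&(b[...,2]>125)).astype(np.uint8)
cs,hi=cv2.findContours(ring,cv2.RETR_CCOMP,cv2.CHAIN_APPROX_NONE)
for c,h in zip(cs,hi[0]):
    if h[3]>=0 and cv2.contourArea(c)>1500:
        W=np.array([plane("top",p,.063)[:2] for p in full(c.reshape(-1,2),box)]);c0=W.mean(0)
        for _ in range(6):
            u=W-c0;a=np.degrees(np.arctan2(u[:,1],u[:,0]));k=np.abs(a)>35
            r=least_squares(lambda p:np.hypot(*(W[k]-p[:2]).T)-p[2],[*c0,.014],loss='soft_l1',f_scale=.001);c0=r.x[:2]
        u=W-c0;d=np.hypot(*u.T);w=W[d>.0165]
        print("bore",r.x,"maxr",d.max(),"yaw",np.degrees(np.arctan2(*(w-c0).mean(0)[::-1])))
S=arm.snapshot("side");cv2.imwrite("pics/side1.png",S[:,:,::-1])
cr=lambda I,p,w:cv2.resize(I[int(p[1])-w:int(p[1])+w,int(p[0])-w:int(p[0])+w],(380,380),interpolation=cv2.INTER_CUBIC)
qs=proj("side",(.54,.0635,.04));g=proj("side",(.4577,-.2882,.08))
cv2.imwrite("pics/m1.png",np.hstack([cr(T,q,28),cr(S,qs,28)])[:,:,::-1])
E
python3 m2.py
```

```text
time_s: 9.85
eef_pos: [0.4566, -0.2874, 0.1509]
ee_rot: [3.141, -0.003, 2.687]
contact_force: [-0.6, 0.5, 1.1]
opening: 0.0913
grip_force: 0.0
frac [-0.0027 -0.0004  0.1857] turn -0.0004 | at [ 0.4566 -0.2874  0.1509] yaw 153.96 t 9.85
bore [0.5405 0.0624 0.0141] maxr 0.019835587338013456 yaw 1.3960661885754555
```

View pics/m1.png

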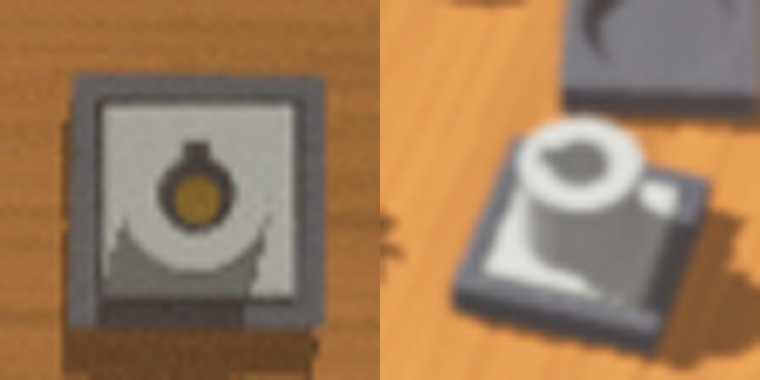

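The hub sits flat in the seat with its keyway facing up (+x) at (196,150) and the brass pin visible in the bore. Next is the shaft.

```bash
python3 -m inch '[1,-0.002,0,0.1,0, 1,-0.002,0,0.182,0, 1,-0.002,0,0.182,0, 1,-0.002,0,0.182,0]'
python3 go.py 0.4577 -0.2882 0.060 154
python3 -m inch '[0.1,0,0,0,0, 0.1,0,0,0,0, 0.1,0,0,0,0, 0.1,0,0,0,0, 0.1,0,0,0,0, 0.1,0,0,0,0, 0.1,0,0,0,0, 0.1,0,0,0,0]'
python3 go.py 0.4577 -0.2882 0.060 154
```

```text
time_s: 10.45
eef_pos: [0.459, -0.2885, 0.0626]
ee_rot: [-3.141, 0.001, 2.689]
contact_force: [0.6, -0.1, 0.6]
opening: 0.0917
grip_force: 0.0
frac [ 0.0026 -0.0006  0.0052] turn 0.0005 | at [ 0.459  -0.2885  0.0626] yaw 154.04 t 10.45
time_s: 11.45
eef_pos: [0.4582, -0.2887, 0.0614]
ee_rot: [-3.142, -0.0, 2.688]
contact_force: [-0.2, -0.4, -0.3]
opening: 0.0199
grip_force: 30.0
frac [0.0014 0.0004 0.0028] turn -0.0001 | at [ 0.4582 -0.2887  0.0614] yaw 153.99 t 11.45
```

```bash
python3 -m inch '[0.1,0,0,-0.1,0, 0.1,0,0,-0.18,0, 0.1,0,0,-0.18,0, 0.1,0,0,-0.18,0]'
python3 go.py 0.541 0.0625 0.15 181
```

```text
time_s: 11.95
eef_pos: [0.4575, -0.2881, 0.1501]
ee_rot: [3.141, -0.002, 2.688]
contact_force: [0.5, 0.3, -5.9]
opening: 0.0201
grip_force: 30.0
frac [1.574e-01 7.034e-01 2.000e-04] turn -0.3001 | at [ 0.4575 -0.2881  0.1501] yaw 153.99 t 11.95
```

```bash
python3 -m inch '[0.1,0.1574,0.7034,0,-0.3, 0.1,0.1574,0.7034,0,-0.3, 0.1,0.1574,0.7034,0,-0.3, 0.1,0.1574,0.7034,0,-0.3, 0.1,0.1574,0.7034,0,-0.3, 0.1,0.1574,0.7034,0,-0.3, 0.1,0.1574,0.7034,0,-0.3, 0.1,0.1574,0.7034,0,-0.3]'
python3 -m inch '[0.1,0,0,0.02,0, 0.1,0,0,0.03,0, 0.1,0,0,0.03,0]'
python3 go.py 0.541 0.0625 0.12 181
```

```text
time_s: 12.95
eef_pos: [0.5406, 0.0617, 0.1498]
ee_rot: [-3.141, -0.003, -3.124]
contact_force: [0.5, 0.4, -5.0]
opening: 0.0199
grip_force: 30.0
time_s: 13.32
eef_pos: [0.5413, 0.0613, 0.1357]
ee_rot: [-3.142, -0.001, -3.125]
contact_force: [-0.1, -0.3, -3.9]
opening: 0.0201
grip_force: 30.0
frac [0.0005 0.0023 0.0314] turn -0.0007 | at [0.5413 0.0613 0.1357] yaw -179.06 t 13.32
```

```bash
python3 -m inch '[0.1,0.0005,0.0023,0.01,0, 0.1,0.0005,0.0023,0.02,0, 0.1,0.0005,0.0023,0.026,0, 0.1,0.0005,0.0023,0.026,0]'
python3 go.py 0.541 0.0625 0.117 181
```

```text
time_s: 13.82
eef_pos: [0.5413, 0.0631, 0.1232]
ee_rot: [-3.142, -0.0, -3.124]
contact_force: [0.8, 0.2, -4.8]
opening: 0.0197
grip_force: 30.0
frac [ 0.0007 -0.0012  0.0123] turn -0.0001 | at [0.5413 0.0631 0.1232] yaw -179.01 t 13.82
```

```bash
python3 -m inch '[0.1,0.0004,-0.0008,0.005,0, 0.1,0.0004,-0.0008,0.01,0, 0.1,0.0004,-0.0008,0.013,0, 0.1,0.0004,-0.0008,0.013,0]'
python3 go.py 0.541 0.0625 0.117 181
```

```text
time_s: 14.32
eef_pos: [0.5412, 0.0627, 0.1168]
ee_rot: [-3.142, -0.0, -3.124]
contact_force: [0.1, 0.4, -4.4]
opening: 0.0197
grip_force: 30.0
frac [ 0.0004 -0.0004 -0.0004] turn -0.0001 | at [0.5412 0.0627 0.1168] yaw -179.01 t 14.32
```

```bash
python3 -m inch '[0.1,0,0,0.004,0, 0.1,0,0,0.008,0, 0.1,0,0,0.012,0, 0.1,0,0,0.014,0, 0.1,0,0,0.014,0]'
python3 go.py 0.541 0.0625 0.1 181
```

```text
time_s: 14.95
eef_pos: [0.5413, 0.0627, 0.1099]
ee_rot: [-3.142, -0.0, -3.124]
contact_force: [-0.4, 0.0, -4.6]
opening: 0.0197
grip_force: 30.0
frac [ 0.0005 -0.0003  0.0197] turn -0.0001 | at [0.5413 0.0627 0.1099] yaw -179.01 t 14.95
```

```bash
python3 -m inch '[0.1,0,0,0.006,0, 0.1,0,0,0.012,0, 0.1,0,0,0.02,0, 0.1,0,0,0.028,0, 0.1,0,0,0.034,0, 0.1,0,0,0.034,0]'
python3 go.py 0.541 0.0625 0.079 181
```

```text
time_s: 15.7
eef_pos: [0.5412, 0.0627, 0.0927]
ee_rot: [-3.142, -0.0, -3.124]
contact_force: [0.3, -0.3, -5.5]
opening: 0.0197
grip_force: 30.0
frac [ 0.0005 -0.0003  0.0274] turn -0.0001 | at [0.5412 0.0627 0.0927] yaw -179.01 t 15.7
```

```bash
python3 -m inch '[0.1,0,0,0.006,0, 0.1,0,0,0.012,0, 0.1,0,0,0.018,0, 0.1,0,0,0.022,0, 0.1,0,0,0.025,0, 0.1,0,0,0.025,0]'
python3 go.py 0.541 0.0625 0.079 181
```

```text
time_s: 16.45
eef_pos: [0.5416, 0.0627, 0.0807]
ee_rot: [3.142, 0.0, -3.124]
contact_force: [-2.5, 0.0, 7.6]
opening: 0.0197
grip_force: 30.0
frac [ 0.0011 -0.0004  0.0035] turn -0.0001 | at [0.5416 0.0627 0.0807] yaw -179.01 t 16.45
```

```bash
python3 -m inch '[0.1,0,0,0.002,0, 0.1,0,0,0.0035,0, 0.1,0,0,0.0035,0]'
python3 go.py 0.541 0.0625 0.079 181
```

```text
time_s: 16.82
eef_pos: [0.5416, 0.0627, 0.0794]
ee_rot: [3.142, 0.0, -3.124]
contact_force: [-5.4, -0.7, 14.0]
opening: 0.0205
grip_force: 30.0
frac [ 0.0012 -0.0004  0.0008] turn -0.0001 | at [0.5416 0.0627 0.0794] yaw -179.01 t 16.82
```

```bash
python3 -m inch '[0.1,0.001,0,0.001,0, 0.1,0.001,0,0.001,0, 0.1,0.001,0,0.001,0]'
python3 go.py 0.541 0.0625 0.079 181
python3 - <<'E'
from meas import *
T=arm.snapshot("top");S=arm.snapshot("side")
cr=lambda I,p,w:cv2.resize(I[int(p[1])-w:int(p[1])+w,int(p[0])-w:int(p[0])+w],(380,380),interpolation=cv2.INTER_CUBIC)
X=(.54,.0635,.07);cv2.imwrite("pics/m3.png",np.hstack([cr(T,proj("top",X),45),cr(S,proj("side",X),45)])[:,:,::-1])
s=arm.read_state();print(s["contact_force"],s["ft_torque"],s["grip_force"])
E
```

```text
time_s: 17.2
eef_pos: [0.5416, 0.0627, 0.0794]
ee_rot: [3.142, 0.001, -3.124]
contact_force: [-6.0, -0.4, 19.1]
opening: 0.0199
grip_force: 30.0
frac [ 0.0012 -0.0004  0.0008] turn -0.0001 | at [0.5416 0.0627 0.0794] yaw -179.01 t 17.2
[-5.3701 -1.1946 20.2961] [-0.0673  1.1983  0.0021] 30.003013014793396
```

View pics/m3.png

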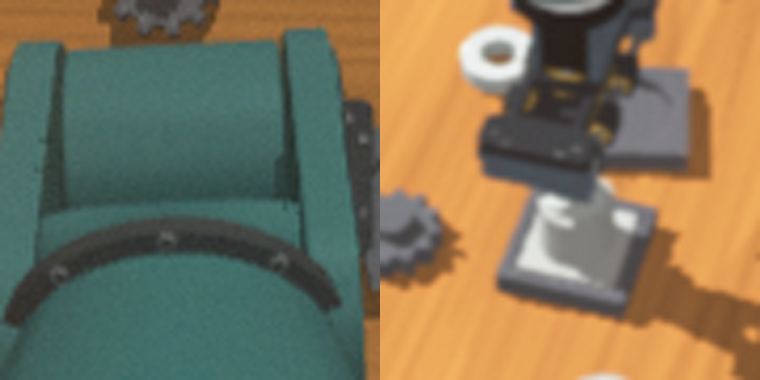

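The side view shows the hub flat in the block with the collar down on it near (570,205). The TCP stopped at 0.0794 m, exactly the predicted home height, and the force is rising, so the shaft is fully home.

```bash
python3 -c "
from workcell import arm
print(arm.close_job())"
```

```text
the job is handed in; nothing more can be done
None
```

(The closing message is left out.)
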